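# Load the wax blank and latch the guard gate

### The arm

A 6-joint arm with a two-finger parallel gripper is mounted at the origin on a cart in front of the work surface, level with it; the furniture and walls round the work are solid. World frame = base frame: x ahead of the robot, y to its left, z up, the work surface at z = 0. Lengths are in m, angles in rad, forces in N, time in s.
With the tool pointing down it reaches from about 0.25 to 0.775 m from the base axis. Payload 4 kg.
Tool frame: the origin (TCP) lies at the very end of the fingers, on their centre line; the grasp point (between the pads) lies 19 mm behind it; z points along the fingers, y is the direction in which the jaws open and shut (so a half turn about z gives the same grasp; the last joint's range is limited). The gripper opens to 94 mm and grips with 3 to 60 N. Pads are 16 mm wide; open, the fingers measure 119 mm over their backs; the gripper's body (75 mm by 177 mm) begins 78 mm behind the grasp point.
Start: joints at [1.056, 0.087, 1.371, -0, 1.684, -0.103], TCP at [0.22, 0.504, 0.206] pointing down, gripper open.
Joint ranges: [-3.1, 3.1], [-0.76, 2.03], [0.27, 2.55], [-1.08, 4.22], [0.17, 2.65], [-2.57, 2.57]. Speed limits (rad/s): [2.79, 2.79, 3.14, 3.14, 3.14, 3.14].

### API

Orientations are given as [roll, pitch, yaw] about the fixed x, y, z axes, in that order (R = Rz(yaw) Ry(pitch) Rx(roll)).
In Python, from bench import robot, cams, models gives the robot as it stands.
- The arm moves only by the tool step_arm, never from a script. Its argument "series" is a list of rows, each a list of 5 numbers: the gripper command: -1 is shut, 1 is fully open, values between are in proportion, then the shift along the tool's x, y, z in mm, then the turn about the tool's z in degrees. A call has 1 to 20 rows; each row is the pose to reach, as a shift and turn from the pose commanded when the call began, along the tool's axes at that moment; what a row does not reach only later rows make up. A row lasts 1/8 s, in which the tool goes at most 62.5 mm and 10.7 degrees, less where a joint would pass 70% of its speed; a pose out of reach is approached as far as the arm can. A call with a gripper value outside its range is refused whole. The fingers move at their own pace and stop on an object; the grip force is fixed at half the most. Time passes only in rows, so rows that repeat a pose let the fingers close. It gives the time, the measured TCP pose, the force and the opening at its end, in the units of the state.
- robot.get_obs(): the state, without advancing time (a new reading comes with each control period).
- cams.snapshot(name): name is "scene" or "side" or "wrist"; returns a dict with "pixels" (384x512x3 uint8, red, green, blue), "fov_y" (degrees; the focal length in pixels is half the picture's height over the tangent of half this angle, whatever the lens; pixels are square), "cx", "cy" (the principal point, pixels), "R" (3x3) and "t" (3): a world point X has camera coordinates R X + t. Camera axes: x right, y down, z forward; pixel columns grow to the right and rows downward; lengths in m; the calibration is good to about 2 mm. The wrist camera is an equidistant fisheye: a pixel r from the principal point sees the ray r / f radians off the axis. A picture is of the moment at which its call begins. There is no depth.
- robot.close_job(): hands the job in, once; it reports no verdict.
Trained networks look in a picture, given as the dict that the camera call returned (one of the last four; its "shot" number tells which), for a name from the list of things; names that differ only in an ending like _2 or _b are one class to them, and where a whole thing is asked for, a point or a joint stands for the part that bears it (a point fixed in the world has none). Each returns a list of dicts, best first, with "p" (0 to 1); they miss things now and then, are a little off and sometimes report something else, mostly with a low value. They report only what shows in the picture. A call takes as long as a camera call. They do not tell look-alikes from the thing itself.
- models.find_in(picture, label): "position" ([x, y, z] in m, in world coordinates, good to about 4 mm: the middle of the surface that is visible of it).
- models.pinpoint(picture, label): "position" ([x, y, z] in m, in world coordinates, good to about 4 mm: a listed point, or the origin of a listed thing).
The state is a dict: "time": time; "joint_positions": joint angles; "qvel": joint speeds; "joint_torque": joint torques, N m; "tool_pos": TCP position; "ee_rot": TCP orientation; "wrist_force": force on the tool from outside, world axes, zero at the start; "wrist_torque": the same for the moment, N m; "width": finger opening in m.
Only numpy, scipy, OpenCV 4.12 (cv2) and the standard library are available. Lean on these libraries where they do the work, as an engineer would, in place of code of your own. Each camera call takes 0.05 s, during which the arm holds its last target. There are 200 camera calls.

### The job

Stand the green wax tube upright in the round nest of the small guarded carving bay and let go of it, then swing the bay's yellow gate shut and push it gently home until its sprung latch snaps in behind the strike. Do not slam or force the gate, and leave the glass dish, the loupe and the collet where they are.

Things in the scene. Friction and masses are not known exactly. Their poses are not given: they have to be found in the camera images.
- tube_centre (a point): Centre of the loose green wax tube: 26 mm diameter, 60 mm tall, standing upright on the table at the start; this point is half-way up, 30 mm above its foot. z is its axis.
- nest (a point): Centre of the mouth of the round nest (30 mm bore, 14 mm deep, chamfered, in an aluminium block 64 mm square) in the middle of the carving bay. The mouth is 26 mm above the table, so a seated tube's centre is 18 mm above this point. Its x axis points away from the gate to the bay's back wall, y to the hinge side, z up.
- guard: The carving bay, fixed: a low guard open at the top, origin on the table straight below the nest, axes as the nest's. Fixed clear walls with aluminium rails, 66 mm high, inner faces 59 mm behind the nest (+x), 95 mm to +y and 105 mm to -y; the yellow gate closes the front, 55 mm to -x.
- gate_hinge (a point): Point on the gate's upright hinge axis, 40 mm above the table. Its axes turn with the gate: the gate runs 150 mm from here along -y; +x is square to it, into the bay when shut, so one pushes the outer (-x) face towards +x. The yellow gate is 6 mm thick (3 mm either side of this point), from 9 to 66 mm above the table; outside, two hinge straps reach 35 mm from the axis.
- gate_edge (a point): Point on the outer face of the gate, 148 mm from the hinge axis, 2 mm from the free edge (a tab low down runs 11 mm beyond), 40 mm above the table; axes as the hinge's. To drag the latch over the strike takes a push of about 4 N at first, growing to 7 to 12 N, on the gate 120 mm from the hinge (more nearer to it). More than 28 N on the gate is forcing it; faster than 2 rad/s is slamming it.
- gate (a joint): Gate angle in rad, growing as it opens out of the bay; it stays where left (hinge friction 0.05 N m). 0 is square across the front, but the strike bracket with its bumper is set in slots up to 14 mm in or out, so the latch snaps in anywhere from -0.09 to +0.1 rad: not given, it must be felt. From about 0.12 rad before that point the latch drags on the strike.
- latch (a joint): The sprung bevelled latch bolt at the gate's free edge, in m: 0 = fully out; it grows to about 0.008 as the strike presses it in and snaps back to 0 once past, when the push needed drops. Beyond that only the rubber bumper resists, then a hard stop about 2 mm further on.
- dish: Bystander: clear glass dish, 84 mm across, 47 mm tall; origin under its centre.
- lens: Bystander: small loupe, 26 x 40 x 16 mm, origin under its centre.
- collet: Bystander: turned steel collet lying on the table, 19 x 45 x 19 mm, origin under its centre.
- bumper (a joint): The black rubber bumper on the strike bracket, in m: how far the gate presses it in. 0 = free; up to 0.004, where it is solid; about 2.5 N/mm. The gate reaches it just before the latch snaps, and a latched gate keeps it pressed in by about 0.002; a gate that is let go unlatched is pushed off it.
Not all that is in view belongs to the job. Leave any pink or red look-alike of the part that bears tube_centre alone.

How it is judged:
By the outcome, as a careful person would: the job done as asked, in the order asked, and still so for the second after the job is handed in, with the robot touching nothing.
It also fails if it takes over 58 s, if anything falls off the work surface, if the arm or the gripper's body presses on something with over 40 N, if the wrist force passes 120 N, or if a joint passes its speed limit or range.

## Working session

There is one attempt and no reset: what is moved stays moved. The work goes in short steps, Python scripts to look and compute and a tool call to move; the robot and the scene stay as the last step left them, time stands still between calls to the robot, and variables do not carry over. Pictures are saved under pics/ and viewed, about 8 in all and at most 12, crops included, and the job is handed in when it is done.

Besides the shell and the picture viewer there is one more tool, called in YAML: its name, and indented under it one key for each argument. step_arm: Moves the arm, as the interface text tells. Its arguments: {"type":"object","properties":{"series":{"type":"array","items":{"type":"array","items":{"type":"number"}}}},"required":["series"]}

```bash
mkdir -p pics; cat > h.py <<'E'
import numpy as np, cv2
from bench import robot, cams, models
def snap(n,f=None):
    p=cams.snapshot(n)
    if f: cv2.imwrite('pics/'+f,p['pixels'][:,:,::-1])
    return p
def proj(p,X):
    c=p['R']@np.array(X)+p['t']; f=192/np.tan(np.radians(p['fov_y']/2))
    return c[:2]/c[2]*f+[p['cx'],p['cy']]
def ray(p,u,v,z):
    f=192/np.tan(np.radians(p['fov_y']/2)); R=np.array(p['R']);t=np.array(p['t'])
    d=R.T@np.array([(u-p['cx'])/f,(v-p['cy'])/f,1]); o=-R.T@t
    return o+d*(z-o[2])/d[2]
E
python3 - <<'E'
from h import *
o=robot.get_obs(); print(o)
a=snap('scene');b=snap('side')
cv2.imwrite('pics/a.png',cv2.resize(np.vstack([a['pixels'],b['pixels']]),None,fx=.78,fy=.78)[:,:,::-1])
cv2.imwrite('pics/sc.png',cv2.resize(a['pixels'],(800,600))[:,:,::-1])
cv2.imwrite('pics/si.png',cv2.resize(b['pixels'],(800,600))[:,:,::-1])
for p in(a,b):
  print(p['fov_y'],p['cx'],p['cy'])
  for l in ['tube_centre','nest','guard','gate_hinge','gate_edge','dish','lens','collet']:
    print(l,[(np.round(d['position'],3).tolist(),round(d['p'],2),np.round(proj(p,d['position'])).tolist()) for d in models.pinpoint(p,l)][:3])
E
```

```text
{'time': 0.0, 'joint_positions': array([ 1.05590575e+00,  8.79504270e-02,  1.37223085e+00, -6.40098646e-06,
        1.68358689e+00, -1.03097842e-01]), 'qvel': array([ 0.00040288, -0.00055232,  0.00083662, -0.00094064,  0.0007383 ,
        0.00103119]), 'joint_torque': array([ 7.83200721e-04, -3.40175307e+01, -3.02430367e+01,  7.17379502e-02,
        3.31508426e-02, -1.59684328e-04]), 'tool_pos': array([0.21987713, 0.50354821, 0.20431855]), 'ee_rot': array([-3.13942804e+00, -2.17565202e-04,  2.72979897e+00]), 'wrist_force': array([-0.09353217,  0.12427023,  0.44569011]), 'wrist_torque': array([-0.00807972, -0.01674277, -0.00028947]), 'width': 0.0940087877835293}
47.68655909540506 254.3149342666867 187.69424968310682
tube_centre [([0.369, 0.108, 0.029], 0.77, [314.0, 161.0]), ([0.427, 0.171, 0.032], 0.72, [333.0, 187.0]), ([0.353, 0.163, 0.032], 0.56, [336.0, 161.0])]
nest [([0.593, -0.034, 0.023], 0.58, [232.0, 223.0]), ([0.425, 0.172, 0.029], 0.28, [333.0, 187.0])]
guard [([0.596, -0.033, -0.003], 0.61, [232.0, 228.0])]
gate_hinge [([0.533, 0.047, 0.041], 0.89, [272.0, 208.0])]
gate_
[... 345 characters left out ...]
, 276.0])]
47.68141205518954 254.14295745194772 191.618096052578
tube_centre [([0.485, 0.147, 0.031], 0.76, [215.0, 164.0]), ([0.43, 0.173, 0.031], 0.75, [189.0, 171.0]), ([0.351, 0.165, 0.032], 0.65, [164.0, 193.0])]
nest [([0.596, -0.038, 0.025], 0.86, [306.0, 184.0])]
guard [([0.595, -0.033, -0.001], 0.86, [303.0, 189.0]), ([0.537, 0.044, 0.041], 0.34, [262.0, 174.0])]
gate_hinge [([0.537, 0.046, 0.04], 0.97, [261.0, 174.0]), ([0.648, 0.179, 0.001], 0.64, [254.0, 126.0])]
gate_edge [([0.436, -0.061, 0.038], 0.58, [263.0, 233.0])]
dish [([0.648, 0.18, -0.001], 0.83, [254.0, 126.0])]
lens [([0.563, 0.222, -0.0], 0.67, [219.0, 135.0])]
collet [([0.483, -0.206, -0.002], 0.77, [328.0, 272.0])]
```

View pics/sc.png

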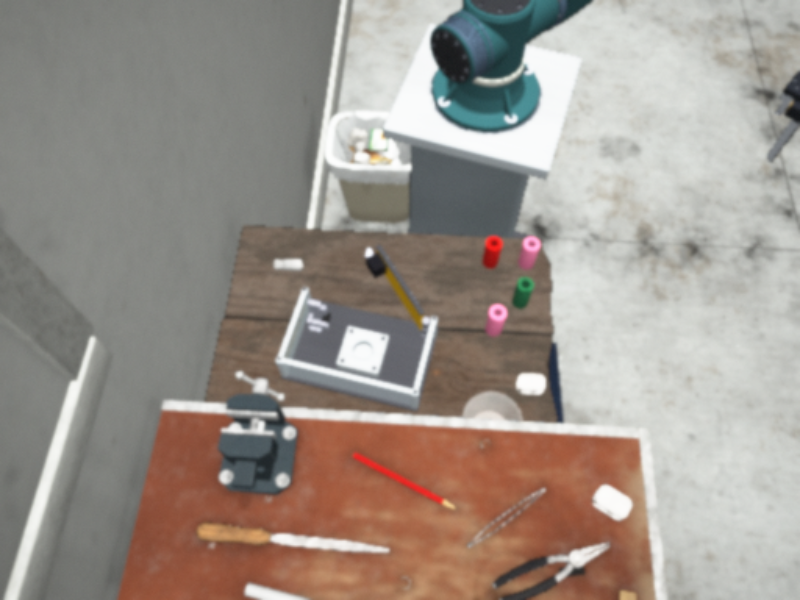

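View pics/si.png

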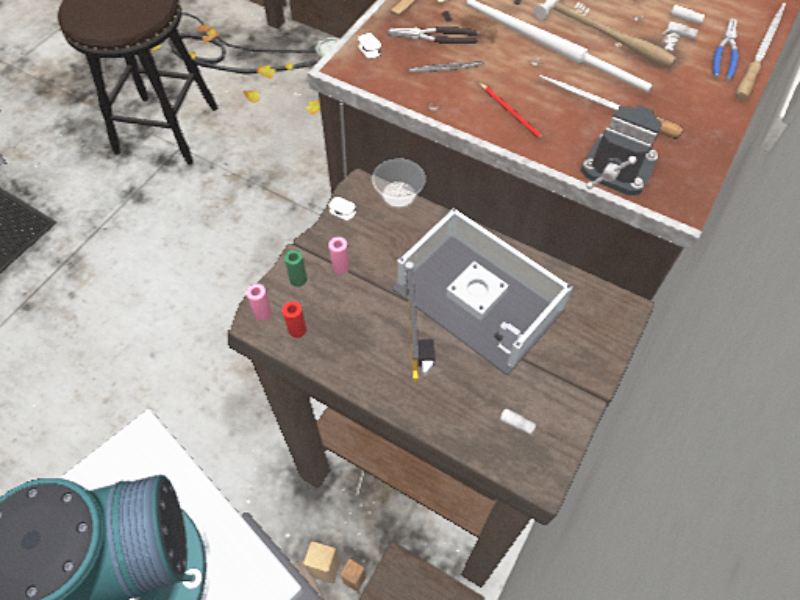

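The scene shows four similar tubes: green (523,293), red (492,252), pink (530,252) and pink (497,320). I choose the green one. The bay is at (360,350) with the gate open about 45°. I'll check with one close crop.

```bash
python3 - <<'E'
from h import *
a=snap('scene');b=snap('side')
A=a['pixels'];B=b['pixels']
c1=cv2.resize(A[135:275,170:360],None,fx=4,fy=4,interpolation=2)[:290*2]
c2=cv2.resize(B[120:260,140:380],None,fx=3,fy=3,interpolation=2)
cv2.imwrite('pics/c1.png',c1[:,:,::-1]);cv2.imwrite('pics/c2.png',c2[:,:,::-1])
for n,p in(('a',a),('b',b)):
  h=cv2.cvtColor(p['pixels'],cv2.COLOR_RGB2HSV)
  m=cv2.inRange(h,(45,80,20),(85,255,200))
  _,_,s,c=cv2.connectedComponentsWithStats(m)
  for S,C in zip(s[1:],c[1:]):
    if S[4]>40: print(n,S,C,ray(p,*C,.03))
E
```

```text
a [329 178  13  19 171] [334.42690058 186.42690058] [0.42386885 0.17508224 0.03      ]
b [182 160  13  23 170] [188.14705882 170.11764706] [0.42982628 0.17641714 0.03      ]
```

View pics/c1.png

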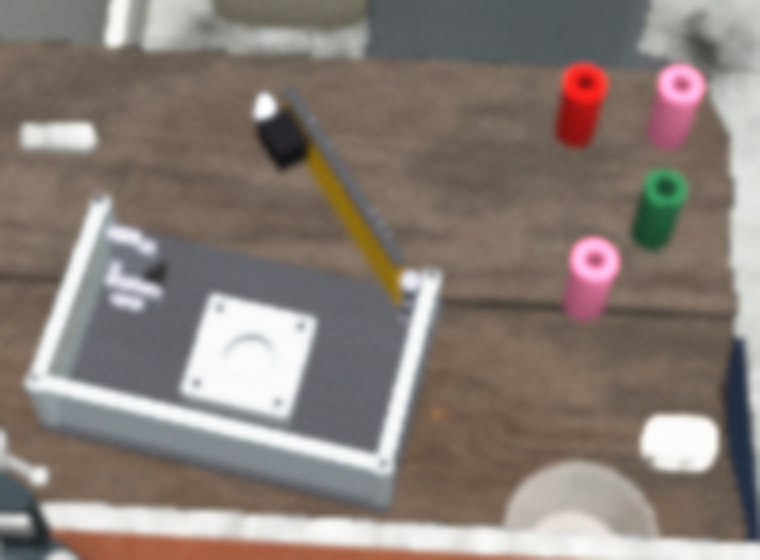

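View pics/c2.png

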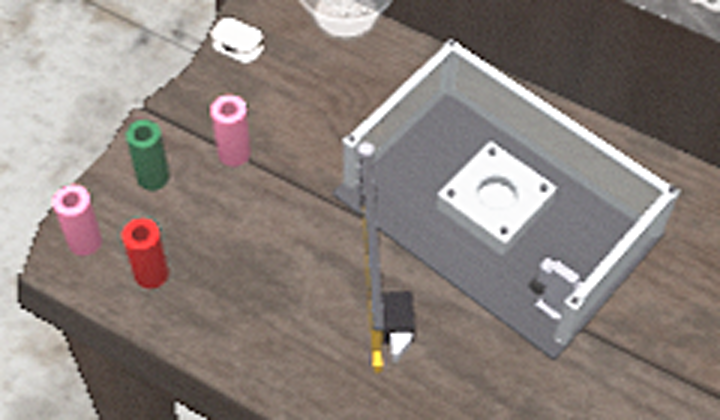

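The crops show the green tube alone at c1 (660,210), between the pinks and the red. The bay, nest and open gate are clear. Next I work out positions from these pixels.

```bash
python3 - <<'E'
from h import *
a=snap('scene');b=snap('side')
A=lambda U,V,z: ray(a,(U+.5)/4-.5+170,(V+.5)/4-.5+135,z)
B=lambda U,V,z: ray(b,(U+.5)/3-.5+140,(V+.5)/3-.5+120,z)
pr=lambda n,x:print(n,np.round(x,4))
pr('tubetop',[A(665,187,.06),B(146,133,.06)])
pr('nest',[A(250,352,.026),B(497,192,.026)])
for F,bl,cs in((A,[(384,463),(38,381)],[(212,294),(318,318),(289,420),(181,392)]),(B,[(451,45),(673,192)],[(491,142),(556,188),(503,244),(438,193)])):
  p,q=[F(*x,.066) for x in bl]; d=p-q; print('back',p.round(4),q.round(4),'len',np.hypot(*d[:2]),'yaw',np.degrees(np.arctan2(-d[0],d[1])))
  C=np.array([F(*c,.026) for c in cs]); pr('block',[C.mean(0)])
  for i in range(4):
    e=C[(i+1)%4]-C[i]; print(np.hypot(*e[:2]).round(4),(np.degrees(np.arctan2(e[1],e[0]))%90).round(1))
for p in (a,b):
  for l in('gate_hinge','gate_edge'):
    print(l,[np.round(d['position'],4) for d in models.pinpoint(p,l)][:1])
E
```

```text
tubetop [[0.4265 0.1745 0.06  ]
 [0.4305 0.1707 0.06  ]]
nest [[ 0.5943 -0.033   0.026 ]
 [ 0.5967 -0.0364  0.026 ]]
back [0.6493 0.0682 0.066 ] [ 0.665  -0.1331  0.066 ] len 0.20187079495867308 yaw 4.446354378199073
block [[ 0.5963 -0.0323  0.026 ]]
0.0665 4.5
0.0675 4.4
0.0664 3.1
0.0659 4.5
back [0.6499 0.0645 0.066 ] [ 0.6654 -0.1394  0.066 ] len 0.20444448993287903 yaw 4.374267876168602
block [[ 0.5972 -0.0359  0.026 ]]
0.063 3.4
0.0654 3.8
0.0642 1.6
0.0633 2.7
gate_hinge []
gate_edge [array([ 0.4359, -0.0616,  0.0413])]
gate_hinge [array([0.5355, 0.0464, 0.0373])]
gate_edge [array([ 0.4366, -0.059 ,  0.0415])]
```

```bash
cat >> h.py <<'E'
from scipy.spatial.transform import Rotation as Ro
def plan(P,yawdeg=None):
    o=robot.get_obs(); R=Ro.from_euler('xyz',o['ee_rot']).as_matrix()
    d=R.T@(np.array(P)-o['tool_pos'])*1000
    y=np.degrees(np.arctan2(R[1,0],R[0,0]))
    t=0 if yawdeg is None else -((yawdeg-y+180)%360-180)
    print('t',round(o['time'],2),'pos',o['tool_pos'].round(4),'yaw',y.round(2),'F',o['wrist_force'].round(1),'w',round(o['width'],4),'| shift',d.round(1),'turn',round(t,1))
E
python3 - <<'E'
from h import *
plan([.428,.1725,.17],170)
E
```

```text
t 1.3 pos [0.2202 0.504  0.2055] yaw 156.4 F [-1.1 -0.  -0.7] w 0.0937 | shift [-323.2 -220.6   35.5] turn -13.6
```

step_arm:
  series:
    - [0.3,-20,-14,2,-2]
    - [0.3,-60,-41,6,-4]
    - [0.3,-105,-72,11,-6]
    - [0.3,-150,-102,16,-8]
    - [0.3,-195,-133,21,-10]
    - [0.3,-240,-164,26,-12]
    - [0.3,-280,-191,31,-13]
    - [0.3,-308,-210,34,-13.6]
    - [0.3,-323,-220.5,35.5,-13.6]
    - [0.3,-323,-220.5,35.5,-13.6]
    - [0.3,-323,-220.5,35.5,-13.6]

```text
time: 2.68
tool_pos: [0.4276, 0.1732, 0.1701]
ee_rot: [3.141, -0.0, 2.968]
wrist_force: [0.5, 0.0, 0.1]
width: 0.0608
```

```bash
python3 - <<'E'
from h import *
w=snap('wrist','w1.png'); plan([.428,.1725,.023],170)
print(w['fov_y'],w['cx'],w['cy'],-np.array(w['R']).T@w['t'])
for l in ['tube_centre','gate_edge','nest']: print(l,[(np.round(d['position'],4).tolist(),round(d['p'],2)) for d in models.pinpoint(w,l)])
h=cv2.cvtColor(w['pixels'],cv2.COLOR_RGB2HSV)
m=cv2.inRange(h,(45,80,20),(85,255,200))
_,_,s,c=cv2.connectedComponentsWithStats(m)
print([(S,C) for S,C in zip(s[1:],c[1:]) if S[4]>40])
E
```

```text
t 2.73 pos [0.4276 0.1734 0.1702] yaw 170.06 F [ 0.8 -0.2  0. ] w 0.0609 | shift [ -0.6  -0.9 147.2] turn 0.1
65.70646984690485 256.22177914436566 188.77279489836846 [0.35959609 0.18396138 0.35053971]
tube_centre [([0.3742, 0.1095, 0.0311], 0.83), ([0.3538, 0.1624, 0.0295], 0.73), ([0.4893, 0.1422, 0.0253], 0.6), ([0.4291, 0.1762, 0.0283], 0.55)]
gate_edge [([0.4341, -0.0638, 0.0373], 0.71)]
nest [([0.4265, 0.1733, 0.0283], 0.16)]
[(array([244, 165,  26,  34, 664], dtype=int32), array([256.35843373, 182.16716867]))]
```

View pics/w1.png

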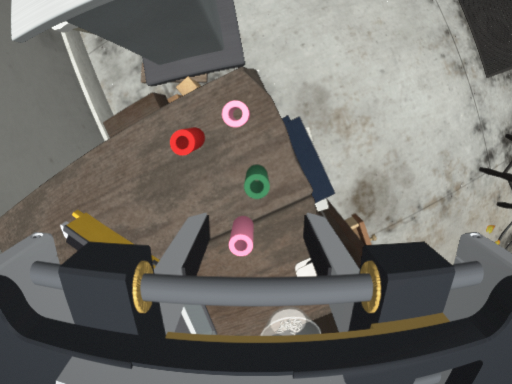

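The wrist view shows the green tube's top ring at about (257,186). It stands between the fingers' column positions, and no neighbour is in the jaw line. I'll refine with the fisheye ray.

```bash
cat >> h.py <<'E'
def fray(p,u,v,z):
    f=192/np.tan(np.radians(p['fov_y']/2)); R=np.array(p['R']);t=np.array(p['t'])
    x=np.array([u-p['cx'],v-p['cy']]); r=np.hypot(*x); th=r/f
    d=R.T@np.r_[x/max(r,1e-9)*np.sin(th),np.cos(th)]; o=-R.T@t
    return o+d*(z-o[2])/d[2]
E
python3 - <<'E'
from h import *
w=snap('wrist')
print(fray(w,257,186.5,.06),fray(w,256.4,182.2,.04)); plan([.4285,.173,.023],170)
E
```

```text
[0.42848297 0.17303569 0.06      ] [0.42845781 0.17245182 0.04      ]
t 2.92 pos [0.4276 0.1734 0.1701] yaw 170.09 F [-0.6  0.2  0.4] w 0.0614 | shift [ -0.9  -0.2 147.1] turn 0.1
```

step_arm:
  series:
    - [0.3,-1,0,30,0]
    - [0.3,-1,0,70,0]
    - [0.3,-1,0,110,0]
    - [0.3,-1,0,135,0]
    - [0.3,-1,0,147,0]
    - [0.3,-1,0,147,0]
    - [-1,-1,0,147,0]
    - [-1,-1,0,147,0]
    - [-1,-1,0,147,0]
    - [-1,-1,0,147,0]
    - [-1,-1,0,147,0]

```text
time: 4.3
tool_pos: [0.4292, 0.1726, 0.0234]
ee_rot: [3.141, 0.001, 2.967]
wrist_force: [-0.7, 0.9, 1.9]
width: 0.025
```

```bash
python3 - <<'E'
from h import *
plan([.4285,.173,.16],170)
E
```

```text
t 4.3 pos [0.4292 0.1726 0.0234] yaw 170.0 F [-0.7  0.9  1.9] w 0.025 | shift [   0.6    0.3 -136.6] turn 0.0
```

step_arm:
  series:
    - [-1,0,0,-15,0]
    - [-1,0,0,-50,0]
    - [-1,0,0,-95,0]
    - [-1,0,0,-125,0]
    - [-1,-8,-7,-137,0]
    - [-1,-28,-25,-137,-2]
    - [-1,-58,-51,-137,-4]
    - [-1,-95,-83,-137,-6]
    - [-1,-130,-114,-137,-8]
    - [-1,-160,-140,-137,-10]
    - [-1,-183,-160,-137,-12]
    - [-1,-196,-171,-137,-13]
    - [-1,-200,-175,-137,-14]
    - [-1,-200,-175,-137,-14]
    - [-1,-200,-175,-137,-14]

```text
time: 6.18
tool_pos: [0.5951, -0.0336, 0.1602]
ee_rot: [3.141, 0.0, -3.071]
wrist_force: [0.1, 0.3, 0.1]
width: 0.0252
```

```bash
python3 - <<'E'
from h import *
w=snap('wrist','w2.png');a=snap('scene');b=snap('side')
plan([.5958,-.0345,.09],184)
for n,p in(('w',w),('a',a),('b',b)):
  for l in ('tube_centre','nest'): print(n,l,[(np.round(d['position'],4).tolist(),round(d['p'],2)) for d in models.pinpoint(p,l)])
cv2.imwrite('pics/m.png',np.hstack([cv2.resize(a['pixels'][120:280,160:320],(400,400)),cv2.resize(b['pixels'][80:240,220:380],(400,400))])[:,:,::-1])
E
```

```text
t 6.33 pos [ 0.5952 -0.0338  0.1603] yaw -175.94 F [ 0.4 -0.7 -0.6] w 0.025 | shift [-0.5 -0.8 70.3] turn 0.1
w tube_centre [([0.5939, -0.032, 0.1676], 0.79), ([0.4883, 0.1413, 0.0262], 0.71)]
w nest [([0.5966, -0.0339, 0.023], 0.75), ([0.5371, 0.0485, 0.0355], 0.62)]
a tube_centre [([0.4864, 0.145, 0.0304], 0.78), ([0.368, 0.105, 0.0249], 0.59), ([0.5933, -0.0353, 0.1699], 0.57), ([0.3516, 0.1619, 0.0294], 0.52)]
a nest [([0.5966, -0.0333, 0.0276], 0.82)]
b tube_centre [([0.3716, 0.1148, 0.0319], 0.74), ([0.4871, 0.1493, 0.0303], 0.66), ([0.5939, -0.0343, 0.1694], 0.61), ([0.3534, 0.1661, 0.0323], 0.6)]
b nest [([0.5964, -0.0358, 0.0255], 0.78)]
```

View pics/w2.png

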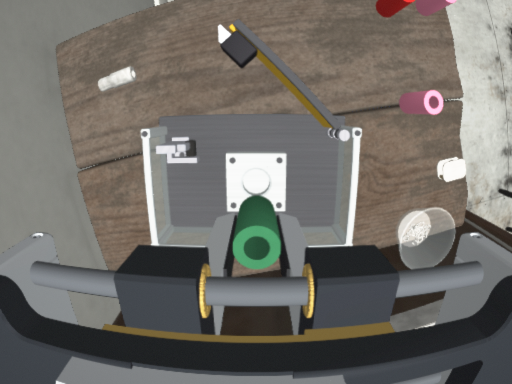

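View pics/m.png

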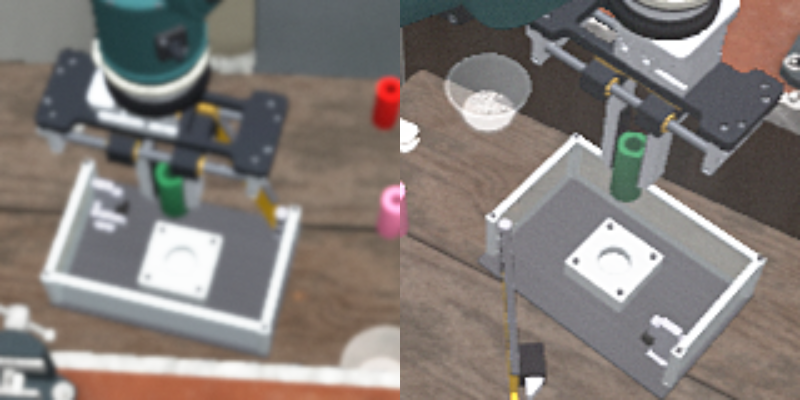

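The wrist view shows the nest block centred at about (256,182), with the tube held upright above it. All three cameras put the tube within 2–3 mm of the nest in plan.

```bash
python3 - <<'E'
from h import *
w=snap('wrist')
C=np.array([fray(w,*c,.026) for c in [(227,153),(286,153),(287,211),(226,211)]]);print(C.round(4),C.mean(0),fray(w,256,181,.026))
p=cv2.cvtColor(w['pixels'],cv2.COLOR_RGB2GRAY)[120:220,200:310]
k=(p>185).astype('uint8');_,l,s,c=cv2.connectedComponentsWithStats(k);print(s[s[:,4]>200]+[200,120,0,0,0])
print('tube top',fray(w,258,247,.197), fray(w,257,200,.137))
E
```

```text
[[ 0.5674 -0.0688  0.026 ]
 [ 0.5631 -0.006   0.026 ]
 [ 0.6276  0.0011  0.026 ]
 [ 0.6323 -0.0669  0.026 ]] [ 0.59761118 -0.03516683  0.026     ] [ 0.59585016 -0.03583788  0.026     ]
[[ 200  120  110  100 8152]
 [ 227  153   60   58 2848]]
tube top [ 0.59372158 -0.03484219  0.197     ] [ 0.5851387  -0.03581581  0.137     ]
```

step_arm:
  series:
    - [-1,-1.7,-1.1,25,0]
    - [-1,-1.7,-1.1,60,0]
    - [-1,-1.7,-1.1,92,0]
    - [-1,-1.7,-1.1,107,0]
    - [-1,-1.7,-1.1,110,0]
    - [-1,-1.7,-1.1,114,0]
    - [-1,-1.7,-1.1,117,0]
    - [-1,-1.7,-1.1,117,0]

```text
time: 7.68
tool_pos: [0.5975, -0.0355, 0.0434]
ee_rot: [-3.142, 0.001, -3.072]
wrist_force: [-0.4, -0.6, -0.3]
width: 0.0251
```

step_arm:
  series:
    - [-1,0,0,3,0]
    - [-1,0,0,6,0]
    - [-1,0,0,7.5,0]
    - [-1,0,0,7.5,0]

```text
time: 8.18
tool_pos: [0.5972, -0.0355, 0.0354]
ee_rot: [3.142, 0.0, -3.072]
wrist_force: [0.4, 0.4, 1.1]
width: 0.0259
```

Seated at the expected height. I release it and rise.

step_arm:
  series:
    - [0.2,0,0,0,0]
    - [0.2,0,0,0,0]
    - [0.2,0,0,0,0]
    - [0.2,0,0,-15,0]
    - [0.2,0,0,-45,0]
    - [0.2,0,0,-90,0]
    - [0.2,0,0,-130,0]
    - [-1,0,0,-145,0]
    - [-1,0,0,-145,0]

```text
time: 9.3
tool_pos: [0.5978, -0.0356, 0.1818]
ee_rot: [-3.141, 0.003, -3.072]
wrist_force: [0.3, -0.3, -0.5]
width: 0.0399
```

```bash
python3 - <<'E'
from h import *
w=snap('wrist','w3.png');b=snap('side');a=snap('scene')
for p in (w,a,b):
  for l in('tube_centre','gate_edge','gate_hinge'):
    print(l,[(np.round(d['position'],4).tolist(),round(d['p'],2)) for d in models.pinpoint(p,l)])
plan([0,0,.1],None)
E
```

```text
tube_centre [([0.4892, 0.1422, 0.0255], 0.9), ([0.374, 0.1092, 0.0295], 0.74), ([0.597, -0.0322, 0.0391], 0.64), ([0.3509, 0.1645, 0.0298], 0.64)]
gate_edge [([0.4348, -0.0615, 0.0326], 0.55)]
gate_hinge [([0.5358, 0.0474, 0.0375], 0.93)]
tube_centre [([0.3542, 0.1641, 0.0305], 0.78), ([0.5978, -0.0376, 0.0454], 0.76), ([0.3674, 0.1077, 0.0273], 0.5), ([0.4903, 0.1462, 0.0307], 0.47)]
gate_edge [([0.435, -0.0599, 0.0398], 0.49)]
gate_hinge [([0.5332, 0.0481, 0.0413], 0.66)]
tube_centre [([0.3738, 0.1126, 0.0326], 0.78), ([0.4864, 0.1487, 0.031], 0.77), ([0.5955, -0.0354, 0.0452], 0.7), ([0.3525, 0.1641, 0.0307], 0.58)]
gate_edge [([0.4367, -0.06, 0.0423], 0.72)]
gate_hinge [([0.5365, 0.0467, 0.0423], 0.64)]
t 9.9 pos [ 0.5972 -0.0355  0.1803] yaw -175.99 F [ 0.  -0.3  0.3] w 0.0005 | shift [593.2  77.1  80.4] turn 0
```

View pics/w3.png

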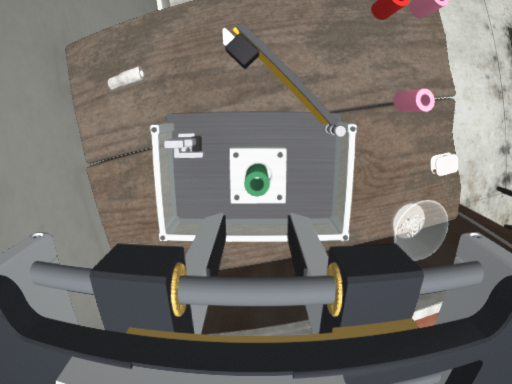

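The wrist view shows the tube upright in the nest (257,183) and released; the cameras put its centre at z≈0.045, where 0.044 is expected. Next I plan the gate approach with closed fingers on its outer face, about 115 mm from the hinge.

```bash
cat >> h.py <<'E'
H=np.array([.5355,.047])
def gp(th,r=.115,off=.011,z=.03):  # th open angle rad -> TCP, yaw
    g=np.radians(-86)-th; n=np.radians(184)-th
    p=H+r*np.array([np.cos(g),np.sin(g)])+off*np.array([np.cos(n),np.sin(n)])
    return np.r_[p,z],np.degrees(n)
E
python3 - <<'E'
from h import *
print(robot.get_obs()['joint_positions'].round(2))
P,y=gp(.8,off=.035); print(P,y); plan(np.r_[P[:2],.18],y); plan(P,y)
E
```

```text
[-0.15  0.2   1.29  0.    1.65 -1.79]
[ 0.43271724 -0.01533542  0.03      ] 138.16337638953416
t 9.9 pos [ 0.5972 -0.0355  0.1803] yaw -175.99 F [ 0.  -0.3  0.3] w 0.0005 | shift [162.7  31.6   0.3] turn 45.8
t 9.9 pos [ 0.5972 -0.0355  0.1803] yaw -175.99 F [ 0.  -0.3  0.3] w 0.0005 | shift [162.6  31.6 150.3] turn 45.8
```

step_arm:
  series:
    - [-1,10,2,0,4]
    - [-1,35,7,0,10]
    - [-1,75,15,0,18]
    - [-1,115,22,0,27]
    - [-1,148,29,0,36]
    - [-1,163,31.5,0,43]
    - [-1,163,31.5,20,45.8]
    - [-1,163,31.5,60,45.8]
    - [-1,163,31.5,105,45.8]
    - [-1,163,31.5,138,45.8]
    - [-1,163,31.5,150,45.8]
    - [-1,163,31.5,150,45.8]

```text
time: 11.4
tool_pos: [0.4323, -0.0155, 0.0304]
ee_rot: [-3.141, -0.001, 2.412]
wrist_force: [0.1, 0.3, 0.8]
width: 0.0004
```

```bash
python3 - <<'E'
from h import *
b=snap('side');a=snap('scene')
cv2.imwrite('pics/m2.png',np.hstack([cv2.resize(a['pixels'][110:240,180:310],(400,400)),cv2.resize(b['pixels'][120:270,210:360],(400,400))])[:,:,::-1])
P,y=gp(.8,off=.011); plan(P,y)
E
```

```text
t 11.5 pos [ 0.4338 -0.0157  0.0321] yaw 138.21 F [ 1.  -0.5  0.5] w 0.0007 | shift [-23.   -0.5   2.1] turn 0.0
```

View pics/m2.png

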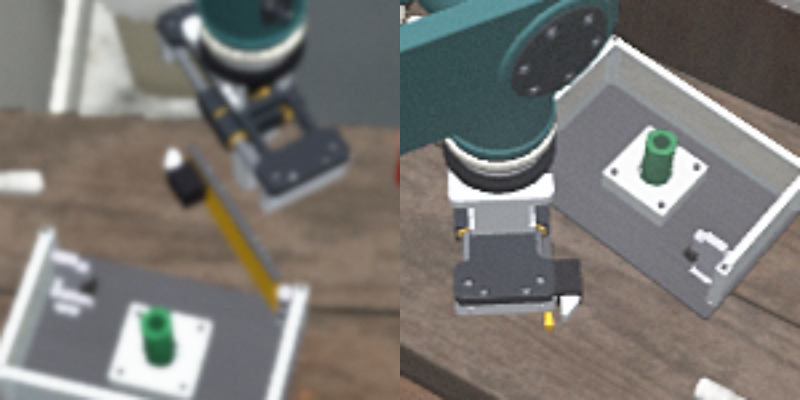

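The gripper is outside the open gate and clear of everything, and the tube still stands in the nest. Next come rows for the slow swing.

```bash
cat >> h.py <<'E'
def rows(ths,off=.011,r=.115):
    o=robot.get_obs(); R=Ro.from_euler('xyz',o['ee_rot']).as_matrix(); y0=np.degrees(np.arctan2(R[1,0],R[0,0]))
    out=[]
    for t in ths:
        P,y=gp(t,r,off,.03); d=R.T@(P-o['tool_pos'])*1000
        out.append([-1]+[round(v,1) for v in d]+[round(-((y-y0+180)%360-180),1)])
    print(o['wrist_force'].round(1)); print(out)
E
python3 - <<'E'
from h import *
rows([.95,.88,.82]+list(np.arange(.78,.29,-.04))+[.3,.3])
E
```

```text
[ 1.  -0.5  0.5]
[[-1, np.float64(-5.9), np.float64(2.5), np.float64(2.1), np.float64(8.6)], [-1, np.float64(-13.8), np.float64(0.8), np.float64(2.1), np.float64(4.6)], [-1, np.float64(-20.7), np.float64(-0.2), np.float64(2.1), np.float64(1.2)], [-1, np.float64(-25.3), np.float64(-0.7), np.float64(2.1), np.float64(-1.1)], [-1, np.float64(-29.9), np.float64(-0.9), np.float64(2.1), np.float64(-3.4)], [-1, np.float64(-34.5), np.float64(-1.0), np.float64(2.2), np.float64(-5.7)], [-1, np.float64(-39.1), np.float64(-0.9), np.float64(2.2), np.float64(-8.0)], [-1, np.float64(-43.7), np.float64(-0.6), np.float64(2.2), np.float64(-10.3)], [-1, np.float64(-48.3), np.float64(-0.1), np.float64(2.2), np.float64(-12.6)], [-1, np.float64(-52.9), np.float64(0.6), np.float64(2.2), np.float64(-14.9)], [-1, np.float64(-57.5), np.float64(1.4), np.float64(2.2), np.float64(-17.1)], [-1, np.float64(-62.0), np.float64(2.4), np.float64(2.2), np.float64(-19.4)], [-1, np.float64(-66.4), np.float64(3.6), np.float64(2.2), np.float64(-21.7)], [-1, np.float64(-70.8), np.float64(5.0), np.float64(2.3), np.float64(-24.0)], [-1, np.float64(-75.2), np.float64(6.6), np.float64(2.3), np.float64(-26.3)], [-1, np.float64(-79.5), np.float64(8.3), np.float64(2.3), np.float64(-28.6)], [-1, np.float64(-79.5), np.float64(8.3), np.float64(2.3), np.float64(-28.6)], [-1, np.float64(-79.5), np.float64(8.3), np.float64(2.3), np.float64(-28.6)]]
```

step_arm:
  series:
    - [-1,-6,0,1,0]
    - [-1,-12,0,2,0]
    - [-1,-17,0,2,0]
    - [-1,-21,0,2,0]
    - [-1,-25.5,-0.7,2,-1.1]
    - [-1,-30,-0.9,2,-3.4]
    - [-1,-34.5,-1,2,-5.7]
    - [-1,-39,-0.9,2,-8]
    - [-1,-43.5,-0.6,2,-10.3]
    - [-1,-48,0,2,-12.6]
    - [-1,-53,0.6,2,-14.9]
    - [-1,-57.5,1.4,2,-17.1]
    - [-1,-62,2.4,2,-19.4]
    - [-1,-66.5,3.6,2,-21.7]
    - [-1,-71,5,2,-24]
    - [-1,-75,6.6,2,-26.3]
    - [-1,-79.5,8.3,2,-28.6]
    - [-1,-79.5,8.3,2,-28.6]

```text
time: 13.75
tool_pos: [0.4975, -0.0625, 0.0284]
ee_rot: [3.142, -0.0, 2.911]
wrist_force: [-0.0, -0.5, -0.8]
width: 0.0002
```

```bash
python3 - <<'E'
from h import *
for c in('scene','side'):
  p=snap(c)
  for l in('gate_edge','gate_hinge','tube_centre'):
    for d in models.pinpoint(p,l)[:4]:
      X=d['position']; v=X[:2]-H; print(c,l,np.round(X,4),round(d['p'],2),'th',(np.radians(-86)-np.arctan2(v[1],v[0])).round(3) if 'edge' in l else '')
P,y=gp(.3);plan(P,y)
t=robot.get_obs()['ee_rot'][2]; print('tool th',np.radians(184)-t)
E
```

```text
scene gate_edge [ 0.5007 -0.0963  0.0419] 0.58 th 0.308
scene gate_hinge [0.5331 0.048  0.0401] 0.67 th 
scene tube_centre [0.3685 0.1095 0.027 ] 0.76 th 
scene tube_centre [ 0.5947 -0.0338  0.0428] 0.75 th 
scene tube_centre [0.3523 0.1644 0.0311] 0.68 th 
scene tube_centre [0.4879 0.144  0.0302] 0.56 th 
side gate_edge [ 0.5001 -0.0968  0.0433] 0.49 th 0.311
side gate_hinge [0.5385 0.0454 0.0401] 0.68 th 
side tube_centre [0.372  0.113  0.0314] 0.7 th 
side tube_centre [0.3513 0.1633 0.0337] 0.66 th 
t 14.15 pos [ 0.4972 -0.0622  0.0285] yaw 166.81 F [ 0.4 -0.2 -0.6] w 0.0002 | shift [-1.4  0.1 -1.5] turn -0.0
tool th 0.30010405009199115
```

```bash
python3 - <<'E'
from h import *
P,y=gp(.3)
R=Ro.from_euler('xyz',[np.pi,0,np.radians(y)]).as_matrix()
for t in np.arange(.3,-.13,-.02):
  Q,yy=gp(t); print(round(t,2),(R.T@(Q-P)*1000).round(1)[:2].tolist(),round(np.degrees(t-.3),1))
E
```

```text
0.3 [0.0, 0.0] 0.0
0.28 [-2.3, -0.2] -1.1
0.26 [-4.6, -0.3] -2.3
0.24 [-6.9, -0.5] -3.4
0.22 [-9.2, -0.5] -4.6
0.2 [-11.5, -0.5] -5.7
0.18 [-13.8, -0.5] -6.9
0.16 [-16.2, -0.4] -8.0
0.14 [-18.5, -0.3] -9.2
0.12 [-20.8, -0.1] -10.3
0.1 [-23.1, 0.1] -11.5
0.08 [-25.4, 0.4] -12.6
0.06 [-27.7, 0.7] -13.8
0.04 [-29.9, 1.0] -14.9
0.02 [-32.2, 1.4] -16.0
-0.0 [-34.5, 1.9] -17.2
-0.02 [-36.7, 2.4] -18.3
-0.04 [-39.0, 2.9] -19.5
-0.06 [-41.2, 3.5] -20.6
-0.08 [-43.4, 4.1] -21.8
-0.1 [-45.7, 4.8] -22.9
-0.12 [-47.8, 5.5] -24.1
```

step_arm:
  series:
    - [-1,-1.2,0,-1,-0.6]
    - [-1,-2.3,0,-1.5,-1.1]
    - [-1,-4.6,0.3,-1.5,-2.3]
    - [-1,-7,0.6,-1.5,-3.4]
    - [-1,-9.2,1,-1.5,-4.6]
    - [-1,-11.5,1.4,-1.5,-5.7]

```text
time: 14.9
tool_pos: [0.5089, -0.0636, 0.0299]
ee_rot: [3.142, -0.0, 3.012]
wrist_force: [0.1, 0.0, 0.1]
width: 0.0003
```

step_arm:
  series:
    - [-1,-1.2,-0.5,0,-0.6]
    - [-1,-2.3,-1,0,-1.1]
    - [-1,-3.5,-1,0,-1.7]
    - [-1,-4.6,-1,0,-2.3]
    - [-1,-4.6,-1,0,-2.3]

```text
time: 15.52
tool_pos: [0.5134, -0.0652, 0.03]
ee_rot: [-3.142, 0.0, 3.051]
wrist_force: [-0.6, -0.2, 0.2]
width: 0.0003
```

step_arm:
  series:
    - [-1,-1.2,0,0,-0.6]
    - [-1,-2.3,0,0,-1.1]
    - [-1,-3.5,0,0,-1.7]
    - [-1,-3.5,0,0,-1.7]

```text
time: 16.02
tool_pos: [0.5169, -0.0654, 0.03]
ee_rot: [3.141, 0.0, 3.081]
wrist_force: [0.4, -0.3, -0.2]
width: 0.0007
```

step_arm:
  series:
    - [-1,-1.2,0,0,-0.6]
    - [-1,-2.3,0,0,-1.1]
    - [-1,-2.3,0,0,-1.1]

```text
time: 16.4
tool_pos: [0.5192, -0.0655, 0.03]
ee_rot: [3.141, 0.0, 3.1]
wrist_force: [-0.9, 0.3, 0.2]
width: 0.0004
```

step_arm:
  series:
    - [-1,-1.2,0,0,-0.6]
    - [-1,-2.3,0,0,-1.1]
    - [-1,-2.3,0,0,-1.1]

```text
time: 16.77
tool_pos: [0.5215, -0.0656, 0.03]
ee_rot: [3.141, 0.0, 3.119]
wrist_force: [-0.6, -0.4, -0.2]
width: 0.0005
```

step_arm:
  series:
    - [-1,-1.2,0,0,-0.6]
    - [-1,-2.3,0,0,-1.1]
    - [-1,-2.3,0,0,-1.1]

```text
time: 17.15
tool_pos: [0.5232, -0.0658, 0.03]
ee_rot: [-3.142, -0.001, 3.138]
wrist_force: [-3.2, -0.6, 2.3]
width: 0.0005
```

Drag starts here. I keep pushing in small steps.

step_arm:
  series:
    - [-1,-1.2,0,0,-0.6]
    - [-1,-2.3,0,0,-1.1]
    - [-1,-2.3,0,0,-1.1]

```text
time: 17.52
tool_pos: [0.5239, -0.066, 0.0299]
ee_rot: [-3.141, -0.005, -3.126]
wrist_force: [-7.7, -0.8, 4.9]
width: 0.0004
```

step_arm:
  series:
    - [-1,-1.2,0,0,-0.6]
    - [-1,-2.3,0,0,-1.1]
    - [-1,-2.3,0,0,-1.1]

```text
time: 17.9
tool_pos: [0.5256, -0.0662, 0.0299]
ee_rot: [-3.141, -0.006, -3.107]
wrist_force: [-9.1, -1.1, 5.2]
width: 0.0005
```

step_arm:
  series:
    - [-1,-1.2,0,0,-0.6]
    - [-1,-2.3,0,0,-1.1]
    - [-1,-2.3,0,0,-1.1]

```text
time: 18.27
tool_pos: [0.527, -0.0664, 0.0299]
ee_rot: [-3.141, -0.008, -3.088]
wrist_force: [-11.1, -2.3, 7.1]
width: 0.0003
```

```bash
python3 - <<'E'
from h import *
for c in('scene','side'):
  p=snap(c)
  for d in models.pinpoint(p,'gate_edge')[:2]:
      X=d['position']; v=X[:2]-H; print(c,np.round(X,4),round(d['p'],2),'th',(np.radians(-86)-np.arctan2(v[1],v[0])-.02).round(3))
  if c=='side': cv2.imwrite('pics/g1.png',cv2.resize(p['pixels'][120:270,210:360],(500,500))[:,:,::-1])
o=robot.get_obs();print(o['wrist_force'].round(1),o['wrist_torque'].round(2),o['tool_pos'].round(4))
x=o['tool_pos'][:2]-H; u=np.radians(-86); g=np.array([np.cos(u),np.sin(u)]);n=np.array([-g[1]*-1,g[0]*-1])
print('r',x@g, 'th est',np.arcsin((x@np.array([np.cos(np.radians(184)),np.sin(np.radians(184))])-.011)/.115))
E
```

```text
scene [ 0.537  -0.1003  0.0378] 0.89 th 0.04
side [ 0.5377 -0.1012  0.0398] 0.66 th 0.035
[-11.4  -3.3   7.6] [-0.44  1.82 -0.13] [ 0.527  -0.0663  0.0299]
r 0.11247616763002635 th est 0.047103166821554694
```

View pics/g1.png

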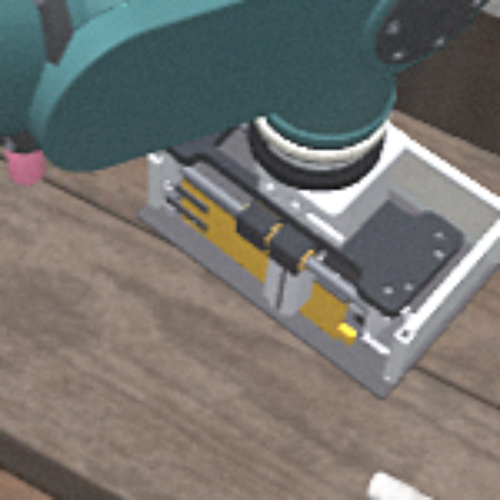

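The view shows the closed fingers on the yellow outer face near the free edge, nothing else touched. The gate is at about 0.04 rad and the force is well under 28 N. I continue gently.

step_arm:
  series:
    - [-1,-1,0,0,-0.5]
    - [-1,-2,0,0,-1]
    - [-1,-2,0,0,-1]

```text
time: 18.85
tool_pos: [0.5286, -0.0665, 0.0299]
ee_rot: [-3.141, -0.009, -3.07]
wrist_force: [-12.6, -3.2, 8.5]
width: 0.0002
```

step_arm:
  series:
    - [-1,-1,0,0,-0.5]
    - [-1,-2,0,0,-1]
    - [-1,-2,0,0,-1]

```text
time: 19.23
tool_pos: [0.5347, -0.0656, 0.03]
ee_rot: [-3.141, 0.0, -3.052]
wrist_force: [-2.6, -1.2, 0.8]
width: 0.0003
```

step_arm:
  series:
    - [-1,-0.7,0,0,0]
    - [-1,-0.7,0,0,0]

```text
time: 19.48
tool_pos: [0.535, -0.0655, 0.0299]
ee_rot: [-3.141, -0.001, -3.052]
wrist_force: [-3.1, -3.1, 0.7]
width: 0.0003
```

step_arm:
  series:
    - [-1,-1,0,0,0]
    - [-1,-1,0,0,0]

```text
time: 19.73
tool_pos: [0.5355, -0.0655, 0.0299]
ee_rot: [-3.141, -0.002, -3.052]
wrist_force: [-3.7, -2.7, 1.9]
width: 0.0006
```

step_arm:
  series:
    - [-1,-1,0,0,0]
    - [-1,-1,0,0,0]

```text
time: 19.98
tool_pos: [0.536, -0.0654, 0.0299]
ee_rot: [-3.141, -0.003, -3.052]
wrist_force: [-6.3, -3.1, 2.7]
width: 0.0004
```

The force fell from 13 to 3 N with a 6 mm jump. Since then only a bumper-like stiffness resists, so the latch has snapped. I back off and check that the gate stays.

step_arm:
  series:
    - [-1,1,0,0,0]
    - [-1,3,0,0,0]
    - [-1,8,0,0,0]
    - [-1,18,0,0,0]
    - [-1,30,0,0,0]
    - [-1,40,0,-10,0]
    - [-1,50,0,-50,0]
    - [-1,65,0,-100,0]
    - [-1,80,0,-140,0]
    - [-1,85,0,-150,0]
    - [-1,85,0,-150,0]

```text
time: 21.35
tool_pos: [0.4524, -0.0728, 0.1801]
ee_rot: [-3.141, 0.001, -3.053]
wrist_force: [-0.9, 0.1, -1.1]
width: 0.0006
```

```bash
python3 - <<'E'
from h import *
P=[]
for c in('scene','side','wrist'):
  p=snap(c);P.append(p['pixels'])
  for l in('gate_edge','tube_centre','dish','lens','collet'):
   for d in models.pinpoint(p,l)[:4 if 'tube' in l else 1]:
      X=d['position']; v=X[:2]-H; print(c,l,np.round(X,4),round(d['p'],2),'th',(np.radians(-86)-np.arctan2(v[1],v[0])-.02).round(3) if 'edge' in l else '')
plan([.5,0,.2])
cv2.imwrite('pics/g2.png',np.hstack([cv2.resize(P[1][120:270,210:360],(400,400)),cv2.resize(P[2],(400,300))[:,:].copy() if 0 else cv2.copyMakeBorder(cv2.resize(P[2],(400,300)),0,100,0,0,0)])[:,:,::-1])
E
```

```text
scene gate_edge [ 0.5526 -0.1024  0.0395] 0.89 th -0.064
scene tube_centre [ 0.5968 -0.0341  0.0443] 0.72 th 
scene tube_centre [0.3658 0.1095 0.0278] 0.64 th 
scene tube_centre [0.487  0.1417 0.0329] 0.61 th 
scene tube_centre [0.3532 0.1619 0.0305] 0.54 th 
scene dish [ 0.6487  0.1782 -0.0013] 0.65 th 
scene lens [0.565  0.2173 0.001 ] 0.76 th 
scene collet [0.5338 0.0448 0.0398] 0.5 th 
side gate_edge [ 0.5517 -0.1013  0.0417] 0.66 th -0.059
side tube_centre [0.3709 0.1109 0.0319] 0.81 th 
side tube_centre [0.3512 0.1678 0.0309] 0.7 th 
side tube_centre [0.4868 0.1478 0.0296] 0.56 th 
side dish [ 5.944e-01 -3.050e-02 -4.000e-04] 0.41 th 
side collet [ 4.853e-01 -2.072e-01 -4.000e-04] 0.61 th 
wrist gate_edge [ 0.4824 -0.2062  0.0016] 0.74 th 0.257
wrist tube_centre [0.3516 0.1622 0.031 ] 0.72 th 
wrist tube_centre [0.373  0.1117 0.0303] 0.6 th 
wrist tube_centre [0.4889 0.1426 0.025 ] 0.55 th 
wrist dish [ 0.6491  0.1851 -0.0017] 0.93 th 
wrist lens [ 0.5595  0.2245 -0.0013] 0.69 th 
wrist collet [ 0.4845 -0.204   0.0028] 0.6 th 
t 22.25 pos [ 0.4525 -0.0727  0.18  ] yaw -174.89 F [ 0.3  1.4 -0.9] w 0.0006 | shift [-53.8  68.2 -20. ] turn 0
```

View pics/g2.png

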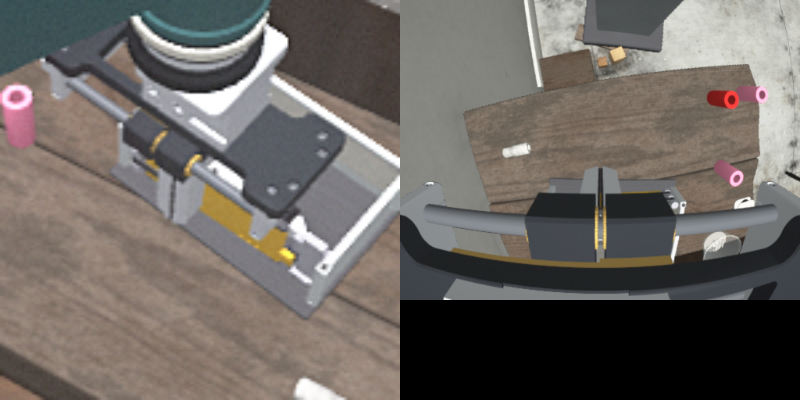

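step_arm:
  series:
    - [-1,10,10,-10,0]
    - [-1,40,30,-30,0]
    - [-1,80,60,-60,0]
    - [-1,120,100,-80,0]
    - [-1,135,140,-80,0]
    - [-1,140,170,-80,0]
    - [-1,140,180,-80,0]
    - [-1,140,180,-80,0]

```text
time: 23.25
tool_pos: [0.2968, 0.0943, 0.2603]
ee_rot: [-3.141, 0.001, -3.051]
wrist_force: [-1.4, 0.5, 0.2]
width: 0.0005
```

```bash
python3 - <<'E'
from h import *
P=[]
for c in('scene','side'):
  p=snap(c);P.append(p['pixels'])
  for l in('gate_edge','tube_centre','dish','lens','collet'):
   for d in models.pinpoint(p,l)[:4 if 'tube' in l else 1]:
      X=d['position']; v=X[:2]-H; print(c,l,np.round(X,4),round(d['p'],2),'th',(np.radians(-86)-np.arctan2(v[1],v[0])-.02).round(3) if 'edge' in l else '')
plan([.5,0,.2])
r=lambda q:cv2.resize(q,(400,400),interpolation=cv2.INTER_CUBIC)
cv2.imwrite('pics/g3.png',np.hstack([r(P[0][165:255,185:275]),r(P[1][150:240,275:365])])[:,:,::-1])
E
```

```text
scene gate_edge [ 0.5493 -0.1026  0.0392] 0.93 th -0.042
scene tube_centre [ 0.5975 -0.0337  0.0427] 0.72 th 
scene tube_centre [0.3496 0.1625 0.0317] 0.72 th 
scene tube_centre [0.4867 0.1449 0.0306] 0.56 th 
scene tube_centre [0.369  0.1089 0.0274] 0.45 th 
scene dish [ 6.474e-01  1.784e-01 -3.000e-04] 0.62 th 
scene lens [0.5657 0.2176 0.0047] 0.77 th 
scene collet [ 0.4841 -0.2085 -0.0015] 0.7 th 
side gate_edge [ 0.5518 -0.1003  0.0417] 0.97 th -0.06
side tube_centre [0.3694 0.1125 0.0325] 0.82 th 
side tube_centre [0.353  0.1631 0.0303] 0.65 th 
side tube_centre [0.4888 0.1462 0.0305] 0.52 th 
side tube_centre [ 0.5936 -0.0356  0.0426] 0.47 th 
side dish [ 0.5957 -0.0328 -0.0013] 0.61 th 
side lens [ 0.4813 -0.2077  0.0009] 0.63 th 
side collet [ 0.4838 -0.207   0.0025] 0.74 th 
t 23.85 pos [0.2971 0.094  0.26  ] yaw -174.92 F [ 0.1 -0.2  0.2] w 0.0006 | shift [-193.8 -111.6   59.9] turn 0
```

View pics/g3.png

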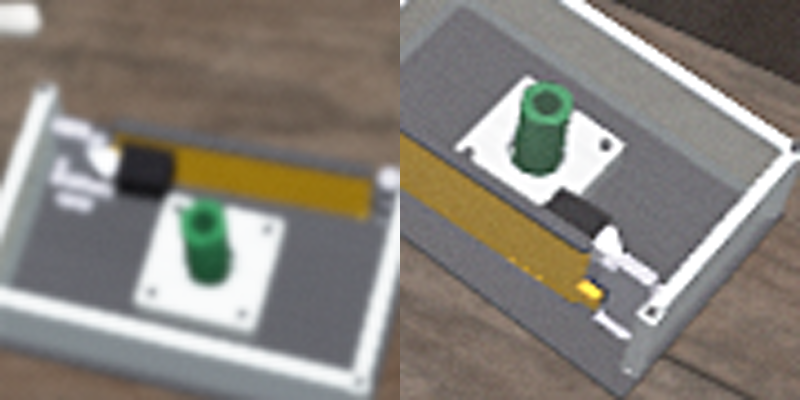

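The gate stands shut, the tube is upright in the nest, and the bystanders have not moved. One cheap confirmation remains: re-press gently to about 12 N. If the bolt is in, only the bumper should yield and there should be no further snap.

step_arm:
  series:
    - [-1,-5,-20,0,0]
    - [-1,-30,-70,10,0]
    - [-1,-70,-120,30,0]
    - [-1,-110,-160,60,0]
    - [-1,-140,-180,80,0]
    - [-1,-160,-180,130,0]
    - [-1,-180,-180,190,0]
    - [-1,-190,-180,225,0]
    - [-1,-200,-180,230,0]
    - [-1,-212,-180,230,0]
    - [-1,-218,-180,230,0]
    - [-1,-220,-180,230,0]
    - [-1,-220,-180,230,0]

```text
time: 25.48
tool_pos: [0.5327, -0.0657, 0.031]
ee_rot: [-3.141, 0.002, -3.052]
wrist_force: [0.5, 0.0, -0.1]
width: 0.0008
```

step_arm:
  series:
    - [-1,-1,0,0,0]
    - [-1,-2,0,0,0]
    - [-1,-2,0,0,0]

```text
time: 25.85
tool_pos: [0.5341, -0.0654, 0.03]
ee_rot: [3.142, 0.0, -3.053]
wrist_force: [-0.2, 0.0, 0.3]
width: 0.0004
```

step_arm:
  series:
    - [-1,-1,0,0,0]
    - [-1,-2,0,0,0]
    - [-1,-2,0,0,0]

```text
time: 26.22
tool_pos: [0.5358, -0.0652, 0.0299]
ee_rot: [3.142, -0.001, -3.052]
wrist_force: [-1.2, -0.4, 1.0]
width: 0.0005
```

step_arm:
  series:
    - [-1,-1,0,0,0]
    - [-1,-2,0,0,0]
    - [-1,-2,0,0,0]

```text
time: 26.6
tool_pos: [0.5362, -0.0652, 0.0299]
ee_rot: [3.141, -0.005, -3.052]
wrist_force: [-7.3, -0.6, 4.8]
width: 0.0005
```

step_arm:
  series:
    - [-1,-0.7,0,0,0]
    - [-1,-1.5,0,0,0]
    - [-1,-1.5,0,0,0]

```text
time: 26.98
tool_pos: [0.5367, -0.0652, 0.0299]
ee_rot: [3.141, -0.007, -3.052]
wrist_force: [-9.3, -1.2, 6.2]
width: 0.0007
```

step_arm:
  series:
    - [-1,-0.8,0,0,0]
    - [-1,-1.6,0,0,0]
    - [-1,-1.6,0,0,0]

```text
time: 27.35
tool_pos: [0.5372, -0.0651, 0.0299]
ee_rot: [3.141, -0.009, -3.052]
wrist_force: [-12.4, -2.1, 8.3]
width: 0.0005
```

step_arm:
  series:
    - [-1,-0.8,0,0,0]
    - [-1,-1.6,0,0,0]
    - [-1,-1.6,0,0,0]

```text
time: 27.72
tool_pos: [0.5377, -0.0651, 0.0299]
ee_rot: [3.141, -0.012, -3.052]
wrist_force: [-14.5, -2.0, 10.9]
width: 0.0007
```

At 14.5 N there was no further snap, only bumper stiffness of about 4–5 N/mm, so the gate is latched. I back off slowly and leave.

step_arm:
  series:
    - [-1,2,0,0,0]
    - [-1,4,0,0,0]
    - [-1,7,0,0,0]
    - [-1,14,0,0,0]
    - [-1,28,0,0,0]
    - [-1,42,0,-10,0]
    - [-1,55,0,-50,0]
    - [-1,70,0,-100,0]
    - [-1,85,0,-140,0]
    - [-1,120,20,-170,0]
    - [-1,160,60,-200,0]
    - [-1,200,100,-220,0]
    - [-1,225,130,-220,0]
    - [-1,225,130,-220,0]
    - [-1,225,130,-220,0]

```text
time: 29.6
tool_pos: [0.3072, 0.0445, 0.2496]
ee_rot: [-3.141, 0.001, -3.052]
wrist_force: [0.0, -1.0, -0.2]
width: 0.0002
```

```bash
python3 - <<'E'
from h import *
for c in('scene','side'):
  p=snap(c)
  for l in('gate_edge','tube_centre'):
   for d in models.pinpoint(p,l)[:4 if 'tube' in l else 1]:
      X=d['position']; v=X[:2]-H; print(c,l,np.round(X,4),round(d['p'],2),'th',(np.radians(-86)-np.arctan2(v[1],v[0])-.02).round(3) if 'edge' in l else '')
plan([.5,0,.2])
print(robot.close_job())
E
```

```text
scene tube_centre [0.3654 0.1049 0.0272] 0.78 th 
scene tube_centre [0.351  0.164  0.0334] 0.61 th 
scene tube_centre [ 0.5957 -0.0363  0.0425] 0.55 th 
scene tube_centre [0.4886 0.1454 0.0292] 0.47 th 
side gate_edge [ 0.5487 -0.104   0.0387] 0.68 th -0.037
side tube_centre [0.3724 0.1126 0.03  ] 0.77 th 
side tube_centre [0.4899 0.1451 0.0314] 0.71 th 
side tube_centre [0.3523 0.1665 0.0317] 0.63 th 
side tube_centre [ 0.5968 -0.0353  0.0399] 0.55 th 
t 29.9 pos [0.3075 0.0444 0.2495] yaw -174.96 F [ 0.3  0.2 -0.3] w 0.0004 | shift [-187.9  -61.1   49.3] turn 0
the job is handed in; nothing more can be done
None
```

I stood the green wax tube upright in the nest and let go of it, then swung the gate shut and pushed it gently until the latch snapped in. The job was handed in at 29.9 s with the arm clear of everything.

- **Tube:** the last pictures put its centre at about (0.596, -0.036), 40 to 43 mm above the table. A seated tube should be at 44 mm, so this is within camera error.
- **Gate and latch:** the latch began to drag at about 0.08 rad. The push grew to about 13 N (15–16 N counting the upward drag on the fingers), then dropped to about 3 N with a 6 mm jump as the gate snapped past. As a check I pressed again to about 14.5 N (about 18 N in all); there was no second snap, only stiffness like the rubber bumper's.
- **Gate angle:** it is somewhere between -0.04 and -0.06 rad. The camera readings scattered by that much, and in the final check the scene camera did not find the gate edge.
- **Latch not seen:** the latch itself was too small to make out clearly, so "latched" rests on the forces felt.
- **Bystanders:** the dish, loupe and collet had not moved when last checked at about 24 s. The side camera gave wrong positions for the dish and loupe, but the scene and wrist cameras agreed with the start.

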